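Size a dumpling rolling pin on the sliding hole gauge

TASK

Find the size of the wooden pin that lies in the gauging lane: bring the smallest hole of the sliding metal plate in line with the lane and push the pin up against it; each time it will not go in, slide the plate on to the next larger hole and try again. Push the pin through the first hole that lets it pass until its front end meets the stop block, and leave it there. Do not disturb the two spare pins, the oil bottle or the spice jar.

Things in the scene. Friction and masses are not known exactly. Their poses are not given: they have to be found in the camera images.
- stand: fixed white gauge stand; origin on the table under the gauging lane, mid-thickness of the plate. x: along the lanes, the way to push; y: across; z up. Three V lanes, x -236 to -13 mm: gauging lane y 0, storage lanes y 75 and 140. V bottoms 30 mm over the table, sides rise at 30 degrees to 42 mm high, 21 mm either side. Base board 12 mm high
- plate_slot (a point): bottom of the V of the gauging lane where the plate crosses it: stand (0, 0, 30) mm, fixed. The plate is 12 mm thick, stand x -6 to +6 mm; pushing is from the -x side
- stop_face (a point): middle of the face of the fixed white stop block that ends the outfeed lane behind the plate: stand (110, 0, 50) mm. Block 60 mm wide, top 74 mm over the table. A pin pushed home has its rear end 50 mm before the plate's middle
- gauge_slide (a joint): slide of the upright metal plate, 0 to 0.112 m, growing to stand +y; stays where left, friction 3 N. Round holes 28, 33, 38 mm: in line with the gauging lane at 0.010, 0.056, 0.102. Each is set for the pin 2 mm thinner, which finds its way in if within 3 mm of line; a thicker pin only touches it. Plate 18 to 82 mm over the table, stand y from q-129 to q+16 mm at value q
- gauge: the upright metal plate itself with the three holes in a row, with its arm and post; axes as the stand's, origin at stand (0, q, 0). Hole centres at its y -10, -56 and -102 mm, 45, 48 and 51 mm over the table, smallest first. Press a pin on it with some 3 to 15 N to try a hole
- gauge_post (a point): top, 96 mm over the table, of the upright round black post, 16 mm in diameter, by which the plate is slid; moves with it, at stand x 0, y = q - 168 mm. Free from 33 mm over the table up; on its +y side the plate begins 39 mm from its axis
- pin_a: plain beech rolling pin, 160 mm long, ends rounded by 6 mm, about 60 to 110 g. The three pins are 26, 31 and 36 mm thick; which is which is for the gauge to tell. Origin: middle of its axis, x along it, 45 to 51 mm over the table. Lies in a V lane; the one to size lies at stand y 0, origin at stand x -141 to -106 mm, the others in storage. Slides at about 1 N
- pin_b: plain beech rolling pin, 160 mm long, ends rounded by 6 mm, about 60 to 110 g. The three pins are 26, 31 and 36 mm thick; which is which is for the gauge to tell. Origin: middle of its axis, x along it, 45 to 51 mm over the table. Lies in a V lane; the one to size lies at stand y 0, origin at stand x -141 to -106 mm, the others in storage. Slides at about 1 N
- pin_c: plain beech rolling pin, 160 mm long, ends rounded by 6 mm, about 60 to 110 g. The three pins are 26, 31 and 36 mm thick; which is which is for the gauge to tell. Origin: middle of its axis, x along it, 45 to 51 mm over the table. Lies in a V lane; the one to size lies at stand y 0, origin at stand x -141 to -106 mm, the others in storage. Slides at about 1 N
- oil_bottle: amber oil bottle, 66 mm in diameter, 200 mm tall, stands near the outfeed on the robot's side; origin at the centre of its underside. Leave alone
- spice_jar: glass jar with metal lid, 68 mm in diameter, 85 mm tall, stands beside the gauging lane on the robot's side; origin at the centre of its underside. Leave alone
Mind the look-alikes: they are no part of the job. What is shaped like the pin_a but pink is not meant. Leave any yellow look-alike of the pin_b alone.

How it is judged:
By the outcome, as a careful person would: the job done as asked, in the order asked, and still so for the second after the job is handed in, with the robot touching nothing.
It also fails if it takes over 70 s, if anything falls off the work surface, if the arm or the gripper's body presses on something with over 40 N, if the wrist force passes 120 N, or if a joint passes its speed limit or range.

ROBOT

A 6-joint arm with a two-finger parallel gripper is mounted at the origin on the work surface. World frame = base frame: x ahead of the robot, y to its left, z up, the work surface at z = 0. Lengths are in mm, angles in rad, forces in N, time in s.
With the tool pointing down it reaches from about 300 to 775 mm from the base axis. Payload 14.6 kg.
Tool frame: the origin (TCP) lies between the finger pads; the fingertips stand 25 mm ahead of it and the grasp point (between the pads) lies 6 mm ahead of it; z points along the fingers, y is the line along which they close (so a half turn about z gives the same grasp; the last joint's range is limited). The gripper opens to 94 mm and grips with 3 to 60 N. Pads are 16 mm wide; open, the fingers measure 119 mm over their backs; the gripper's body (75 mm by 177 mm) begins 78 mm behind the grasp point.
Start: joints at [-1.19, 0.3, 1.521, -0, 1.321, -0.067], TCP at [238.133, -495.764, 230.446] pointing down, gripper open.
Joint ranges: [-3.03, 3.03], [-0.79, 2.21], [0.23, 2.52], [-1.04, 4.18], [0, 3.07], [-2.55, 2.55]. Speed limits (rad/s): [2.22, 2.22, 2.57, 3.14, 3.14, 3.14].

INTERFACE

Orientations are given as [roll, pitch, yaw] about the fixed x, y, z axes, in that order (R = Rz(yaw) Ry(pitch) Rx(roll)).
In Python, from cell import manip gives the robot as it stands. The module is installed in compiled form; this text tells all that it offers.
- The arm moves only by the tool step_arm, never from a script. Its argument "series" is one flat list of numbers, 5 for each row, row after row: the shift along the world's x, y, z in mm, then the turn about the world's z in rad, then the closure, from 0 (fully open) to 1 (shut). In form: [dx, dy, dz, spin, jaw, dx, dy, dz, spin, jaw, ...]. A call has 1 to 20 rows; each row shifts and turns the commanded pose from where the row before left it; what a row does not reach is not made up. A row lasts 1/8 s, in which the tool goes at most 62.5 mm and 10.7 degrees, less where a joint would pass 70% of its speed; a pose out of reach is approached as far as the arm can. A call is refused whole if a number of a shift passes 62.5 or a number of a turn 0.188, either way. A call with a gripper value outside its range is refused whole. The fingers move at their own pace and stop on an object; "squeeze" is the grip in N (left out, the last holds). Time passes only in rows, so rows that do not move let the fingers close. It gives the time, the measured TCP pose, the force, the opening and the grip force at its end, in the units of the state.
- manip.read_state(): the state, without advancing time (a new reading comes with each control period).
- manip.camera(name): name is "scene" or "side" or "wrist"; returns (picture, depth): 400x640x3 uint8, blue, green, red; 400x640 float32, mm along the optical axis (not along the pixel's ray), 0 where there is no reading.
- manip.camera_info(name): a dict with "fovy" (degrees; the focal length in pixels is half the picture's height over the tangent of half this angle, whatever the lens; pixels are square), "cx", "cy" (the principal point, pixels), "eye" and "orientation" of the camera in the world. Camera axes: x right, y down, z forward; pixel columns grow to the right and rows downward; lengths in mm; the calibration is good to about 2 mm. A picture is of the moment at which its call begins: read the wrist's pose just before it. camera_info takes no time and is no camera call; for the wrist camera it gives the pose at the moment of the call.
- manip.sign_off(): hands the job in; it is judged then, once.
The state is a dict: "clock": time; "joints": joint angles; "qd": joint speeds; "effort": joint torques, N m; "eef_pos": TCP position; "eef_rot": TCP orientation; "wrist_force": force on the tool from outside, world axes, zero at the start; "moment": the same for the moment, N m; "finger_gap": finger opening in mm; "finger_force": force on a finger pad.
Only numpy, scipy, OpenCV 4.12 (cv2) and the standard library are available. Lean on these libraries where they do the work, as an engineer would, in place of code of your own. Each camera call takes 0.05 s, during which the arm holds its last target. There are 200 camera calls.

## Working session

There is one attempt and no reset: what is moved stays moved. The work goes in short steps, Python scripts to look and compute and a tool call to move; the robot and the scene stay as the last step left them, time stands still between calls to the robot, and variables do not carry over. Pictures are saved under pics/ and viewed, at most 14 in all, crops included, and the job is handed in when it is done.

Besides the shell and the picture viewer there is one more tool, called by a JSON object that holds its "api" and its "payload", one argument or row to a line. step_arm: Moves the arm, as the interface text tells. Its arguments: {"type":"object","properties":{"series":{"type":"array"},"squeeze":{"type":"number"}},"required":["series"]}

```bash
mkdir -p pics
cat > h.py <<'E'
import numpy as np, cv2
from cell import manip
from scipy.spatial.transform import Rotation as R
def snap(n,f):
    i=manip.camera_info(n); p,d=manip.camera(n)
    cv2.imwrite(f'pics/{f}.png',p); np.savez(f'pics/{f}.npz',p=p,d=d,i=np.array([i],dtype=object)); return p,d,i
def load(f):
    z=np.load(f'pics/{f}.npz',allow_pickle=True); return z['p'],z['d'],z['i'][0]
def rot(i):
    o=np.array(i['orientation'],float)
    return o if o.shape==(3,3) else R.from_euler('xyz',o).as_matrix() if o.size==3 else None
def world(i,d,u,v,z=None):
    f=200/np.tan(np.radians(i['fovy'])/2)
    r=rot(i)@np.array([(u-i['cx'])/f,(v-i['cy'])/f,1.]); e=np.array(i['eye'],float)
    return e+r*(d[int(v),int(u)] if z is None else (z-e[2])/r[2])
def cloud(i,d):
    f=200/np.tan(np.radians(i['fovy'])/2); v,u=np.mgrid[:400,:640]
    c=np.stack([(u-i['cx'])/f*d,(v-i['cy'])/f*d,d],-1)
    return c@rot(i).T+np.array(i['eye'],float)
def pix(i,P):
    f=200/np.tan(np.radians(i['fovy'])/2); c=(np.atleast_2d(P)-np.array(i['eye']))@rot(i)
    return c[:,:2]/c[:,2:]*f+[i['cx'],i['cy']]
E
python3 - <<'E'
from h import *
a=snap('scene','s0');b=snap('side','d0')
print(a[2],b[2]); print(manip.read_state())
E
```

```text
{'fovy': 55.93496434107399, 'cx': 322.42427921716074, 'cy': 200.03190447368823, 'eye': array([1069.28057881,  248.8344451 ,  614.93894039]), 'orientation': array([-2.34975638, -0.00583283,  1.99933717])} {'fovy': 52.066102077551676, 'cx': 314.7563593273759, 'cy': 196.73967698363757, 'eye': array([ 481.93407721, -576.73772101,  553.75627675]), 'orientation': array([-2.2159525 ,  0.02157143, -0.16870217])}
{'clock': 0.1, 'joints': array([-1.18957568e+00,  3.00407210e-01,  1.52149862e+00, -8.60858683e-06,
        1.32069772e+00, -6.65872249e-02]), 'qd': array([ 0.00217211, -0.00290797, -0.00144328,  0.00097098,  0.00048891,
       -0.00013139]), 'effort': array([ 1.25585902e-03, -5.32641721e+01, -3.53283942e+01,  7.09447078e-02,
        2.35047826e-02, -5.14225906e-05]), 'eef_pos': array([ 238.07143249, -495.58056442,  229.95624321]), 'eef_rot': array([-3.14058344e+00, -5.89430373e-05,  4.47809976e-01]), 'wrist_force': array([-0.00825315, -0.03963665,  0.97611837]), 'moment': array([-0.0281742 , -0.05098918, -0.06343486]), 'finger_force': 0.0, 'finger_gap': 93.89751548853987}
```

View pics/s0.png

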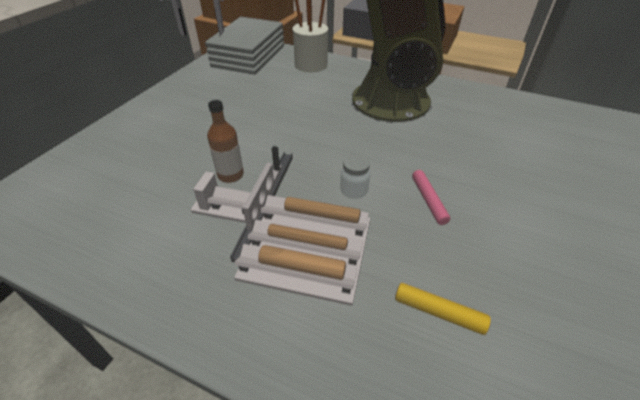

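View pics/d0.png

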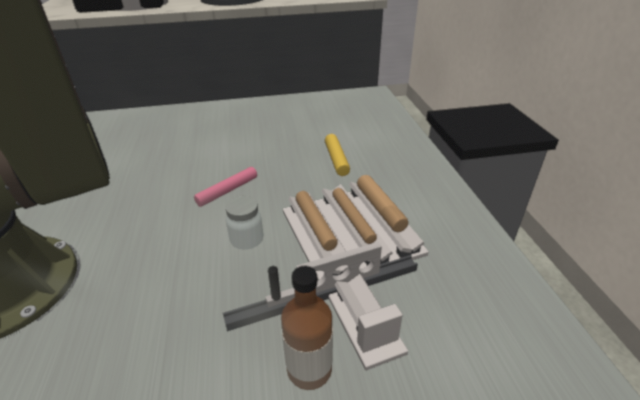

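Scene shows the stand at px (190–370, 150–300), gauging lane nearest the robot with its pin at (322,210). The post is at (276,152) and the stop block at (205,190). The other two beech pins are in storage. The pink (430,197) and yellow (443,308) look-alikes lie on the table and are not meant. Enlarging to confirm and fit the frame.

Run:
```python
from h import *
p,d,i=load('s0'); c=p[140:305,180:380]; cv2.imwrite('pics/c1.png',cv2.resize(c,None,fx=4,fy=3.6,interpolation=cv2.INTER_CUBIC)[:600])
p,d,i=load('d0'); c=p[170:370,215:435]; cv2.imwrite('pics/c2.png',cv2.resize(c,None,fx=3,fy=3,interpolation=cv2.INTER_CUBIC))
```

```text
(no output)
```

View pics/c1.png

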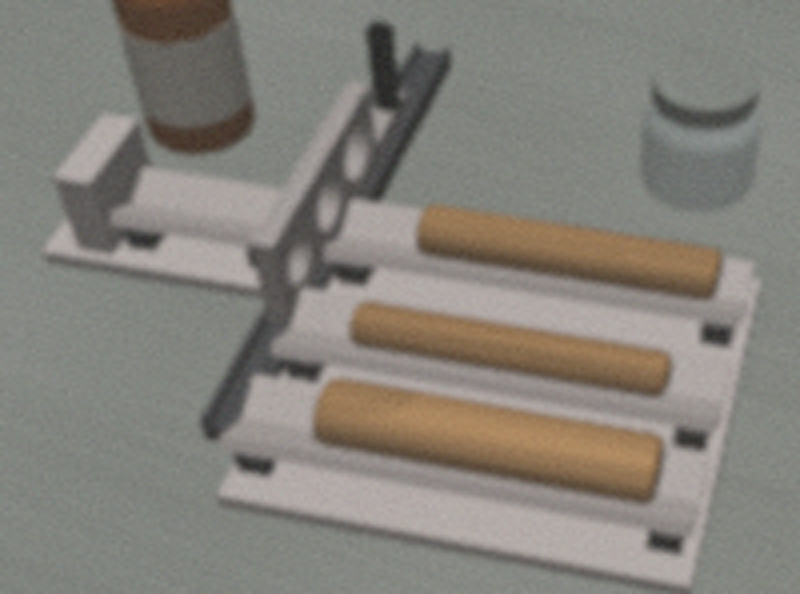

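View pics/c2.png

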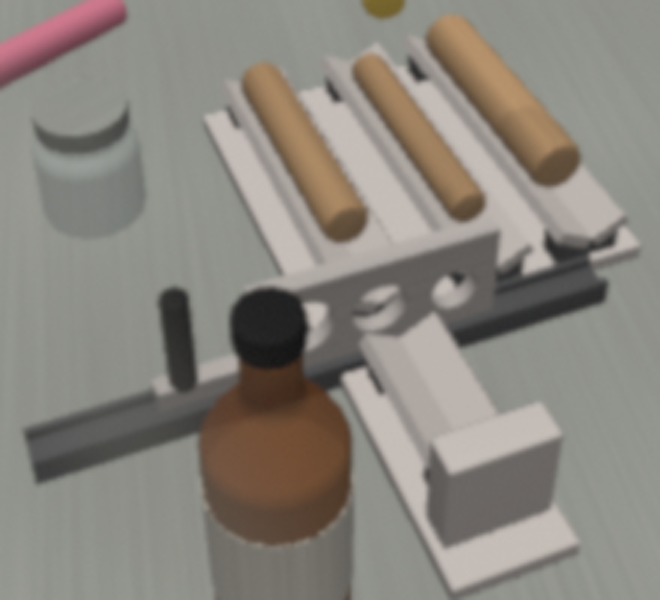

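```bash
cat > fit.py <<'E'
from h import *
from scipy.optimize import least_squares
_,ds,si=load('s0'); _,dd,di=load('d0')
S=lambda u,v:(u/4+180,v/3.6+140); D=lambda u,v:(u/3+215,v/3+170)
obs=[(si,S(147,122),(110,-30,74),0),(si,S(97,187),(110,30,74),0),(si,S(380,27),(0,-168,96),1),(si,S(270,247),(0,16,82),1),
(di,D(428,437),(110,-30,74),0),(di,D(547,403),(110,30,74),0),(di,D(174,295),(0,-168,96),1),(di,D(497,232),(0,16,82),1)]
def T(p,P): 
    c,s=np.cos(p[2]),np.sin(p[2]); x,y,z=P; return [p[0]+c*x-s*y,p[1]+s*x+c*y,z]
def res(p): return np.concatenate([pix(i,T(p,(P[0],P[1]+m*p[3],P[2])))[0]-uv for i,uv,P,m in obs])
if __name__=='__main__':
    r=least_squares(res,[450,-130,-1.6,20],loss='soft_l1'); print(r.x,np.round(r.fun.reshape(-1,2),1)); p=r.x
    np.save('p.npy',p)
    c,s=np.cos(p[2]),np.sin(p[2])
    for n in('s0','d0'):
        im,d,i=load(n); C=cloud(i,d); X=C-[p[0],p[1],0]; L=np.stack([c*X[...,0]+s*X[...,1],-s*X[...,0]+c*X[...,1],X[...,2]],-1)
        hsv=cv2.cvtColor(im,cv2.COLOR_BGR2HSV); w=(hsv[...,0]>8)&(hsv[...,0]<22)&(hsv[...,1]>80)&(d>0)
        for y0 in(0,75,140):
            m=w&(abs(L[...,1]-y0)<25)&(L[...,2]>30)&(L[...,2]<85)&(L[...,0]<0)
            q=L[m]; print(n,y0,len(q),np.round(np.percentile(q,[1,50,99],axis=0),0).tolist()) if len(q) else None
        m=(d>0)&(L[...,2]>76)&(L[...,2]<90)&(abs(L[...,0])<15)&(abs(L[...,1])<170); print('plate',np.round(np.percentile(L[m],[1,50,99],axis=0),0).tolist())
        m=(d>0)&(L[...,2]>68)&(L[...,2]<80)&(L[...,0]>90)&(abs(L[...,1])<50)&(L[...,0]<170); print('stop',np.round(np.percentile(L[m],[1,50,99],axis=0),0).tolist())
        m=(d>0)&(L[...,2]>40)&(L[...,0]<-15)&(L[...,1]<-32)&(L[...,1]>-160)&(L[...,0]>-250); print('jar',np.round(np.percentile(L[m],[1,50,99],axis=0),0).tolist())
        m=(d>0)&(L[...,2]>40)&(L[...,0]>15)&(L[...,1]<-32)&(L[...,1]>-220)&(L[...,0]<250); print('bottle',np.round(np.percentile(L[m],[1,50,99],axis=0),0).tolist())
E
python3 fit.py
```

```text
[ 601.90745195 -116.50696545    4.89395664   45.54716296] [[-3.6 -1.4]
 [-3.8 -1.4]
 [-1.3 -0. ]
 [-4.4 -0.8]
 [ 0.4 -1. ]
 [-1.4 -2.1]
 [-0.5 -0.9]
 [-0.1 -3.8]]
s0 0 937 [[-220.0, -13.0, 47.0], [-146.0, 5.0, 60.0], [-68.0, 13.0, 64.0]]
s0 75 847 [[-209.0, 65.0, 46.0], [-137.0, 79.0, 55.0], [-58.0, 86.0, 59.0]]
s0 140 1478 [[-218.0, 126.0, 52.0], [-145.0, 146.0, 66.0], [-66.0, 155.0, 70.0]]
plate [[-10.0, -121.0, 76.0], [-4.0, -10.0, 82.0], [3.0, 62.0, 89.0]]
stop [[106.0, -29.0, 69.0], [116.0, 4.0, 73.0], [128.0, 31.0, 76.0]]
jar [[-222.0, -156.0, 41.0], [-192.0, -114.0, 78.0], [-160.0, -98.0, 87.0]]
bottle [[84.0, -121.0, 42.0], [106.0, -90.0, 119.0], [141.0, -74.0, 201.0]]
d0 0 857 [[-211.0, -19.0, 41.0], [-118.0, -9.0, 60.0], [-60.0, 6.0, 63.0]]
d0 75 684 [[-200.0, 58.0, 41.0], [-111.0, 66.0, 55.0], [-50.0, 78.0, 58.0]]
d0 140 1032 [[-209.0, 117.0, 42.0], [-116.0, 128.0, 64.0], [-58.0, 146.0, 69.0]]
plate [[-7.0, -130.0, 76.0], [2.0, -15.0, 81.0], [9.0, 59.0, 88.0]]
stop [[110.0, -31.0, 68.0], [122.0, -3.0, 73.0], [132.0, 28.0, 75.0]]
jar [[-213.0, -159.0, 41.0], [-167.0, -134.0, 77.0], [-153.0, -103.0, 86.0]]
bottle [[108.0, -142.0, 42.0], [138.0, -115.0, 128.0], [154.0, -81.0, 200.0]]
```

Gauging-lane pin (crop (570,250), stand y≈0) is the one meant: beech, nearest the robot. The other two beech pins sit in storage lanes, and the pink and yellow ones are off the stand. Plate value is about 45 mm. I'll move above the post for a close look.

{"api": "step_arm", "payload": {
  "series": [0,0,60,0,0,0,20,60,0,0,24,40,0,0.13,0,24,40,0,0.13,0,24,40,0,0.13,0,24,40,0,0.13,0,24,40,0,0.13,0,24,40,0,0.13,0,24,40,0,0.13,0,24,40,0,0.13,0,24,17,0,0.13,0,24,0,0,0.13,0,0,0,0,0,0,0,0,0,0,0]
}}

```text
clock: 1.85
eef_pos: [477.5, -139.2, 349.6]
eef_rot: [-3.141, -0.0, 1.745]
wrist_force: [0.2, -0.8, 0.2]
finger_gap: 93.9
finger_force: 0.0
```

Run:
```python
from h import *
s=manip.read_state(); print(s['eef_pos'],s['eef_rot'],s['joints'])
p,d,i=snap('wrist','w0'); print(i)
```

```text
[ 477.54407293 -139.16615738  349.57328365] [-3.14109417e+00 -1.95903301e-04  1.74485475e+00] [-3.57173747e-01  1.16540405e-01  1.46859953e+00 -8.36330754e-05
  1.55698174e+00 -5.31231037e-01]
{'fovy': 69.97344838673429, 'cx': 318.1185108265277, 'cy': 201.8223787957177, 'eye': array([462.93398733, -59.72439739, 504.26215253]), 'orientation': array([2.86708074e+00, 5.65234520e-04, 1.73744897e-01])}
```

View pics/w0.png

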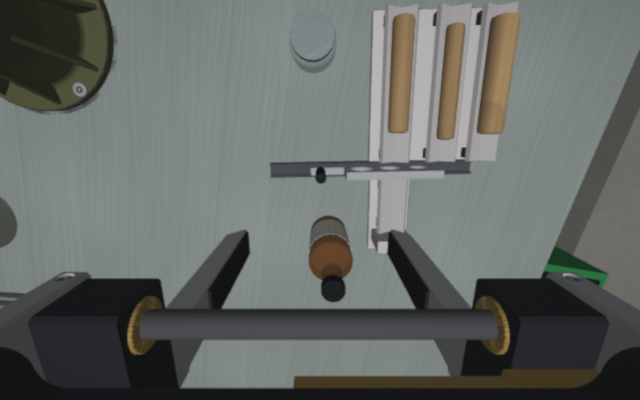

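Wrist view from above: post at about (320,175), gauging pin (401,72), plate top (345–445,175), stop block (385,247), bottle (330,265), jar (313,36). I'll enlarge it to refine the frame.

Run:
```python
from h import *
p,d,i=load('w0'); cv2.imwrite('pics/c3.png',cv2.resize(p[0:260,262:532],None,fx=2.9,fy=2.3,interpolation=cv2.INTER_CUBIC))
```

```text
(no output)
```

View pics/c3.png

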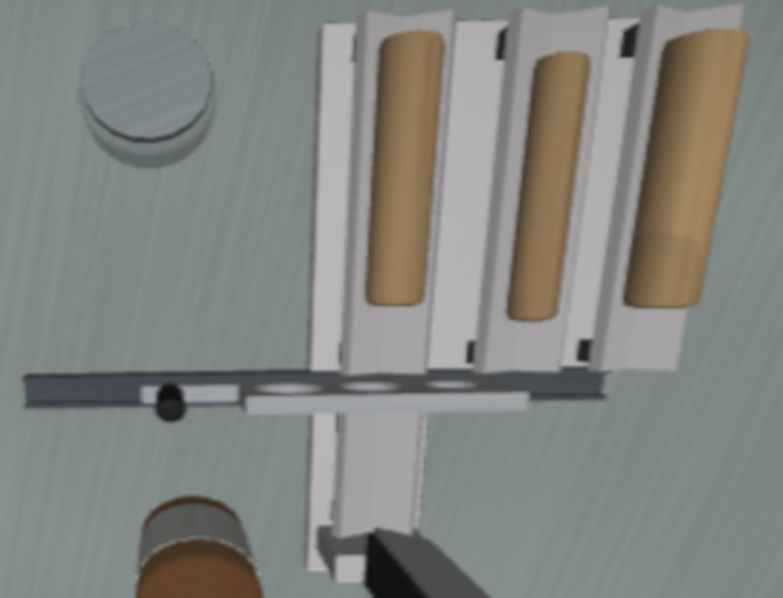

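```bash
cat > fit2.py <<'E'
import fit; from fit import *
_,d,i=load('w0'); W=lambda u,v:(u/2.9+262,v/2.3)
fit.obs[:]=[(i,W(342,372),(-13,-21,42),0),(i,W(427,372),(-13,21,42),0),(i,W(368,11),(-236,-21,42),0),(i,W(455,13),(-236,21,42),0),(i,W(522,9),(-236,54,42),0),(i,W(608,8),(-236,96,42),0),(i,W(475,370),(-13,54,42),0),(i,W(562,370),(-13,96,42),0),
(i,W(246,403),(0,-129,82),1),(i,W(527,401),(0,16,82),1),(i,W(171,409),(0,-168,96),1)]
r=least_squares(res,np.load('p.npy'),loss='soft_l1'); p=r.x; np.save('p2.npy',p); print(p,np.round(r.fun.reshape(-1,2),1).tolist())
print('post',T(p,(0,p[3]-168,96)))
c,s=np.cos(p[2]),np.sin(p[2]); M=np.array([[c,s],[-s,c]])
for u,v in[(397,304),(413,33)]: print('pin end',M@(world(i,d,*W(u,v),z=50)[:2]-p[:2]))
C=cloud(i,d)
for a,b in((313,35),(330,265)): print(M@(C[b,a,:2]-p[:2]),C[b,a])
E
python3 fit2.py
```

```text
[ 597.58757629 -114.41879527    4.89947594   48.52275953] [[1.4, 1.0], [-1.9, 0.6], [-0.2, -0.6], [-0.3, -1.9], [0.1, -0.5], [0.4, -0.5], [2.0, 1.2], [-2.0, 0.9], [-0.0, 0.4], [0.2, 0.0], [-0.1, -0.1]]
post [np.float64(480.1951872376642), np.float64(-136.64126097450398), 96]
pin end [-61.01660424   2.19884294]
pin end [-2.20707464e+02 -2.13454972e-01]
[-187.79752708 -127.62288429] [437.26181621  46.36417157  84.47171826]
[ 106.15678903 -108.91743192] [ 510.31562476 -238.98153973  159.62080556]
```

{"api": "step_arm", "payload": {
  "series": [2.7,2.6,-30,0.013,0.57,0,0,-45,0,0.57,0,0,-45,0,0.57,0,0,-45,0,0.57,0,0,-45,0,0.57,0,0,0,0,0.57,0,0,0,0,0.57],
  "squeeze": 15
}}

```text
clock: 2.78
eef_pos: [481.4, -136.8, 141.7]
eef_rot: [3.14, 0.001, 1.76]
wrist_force: [0.1, 0.4, 0.3]
finger_gap: 40.3
finger_force: 0.0
```

Run:
```python
from h import *
p,d,i=snap('wrist','w1'); cv2.imwrite('pics/c4.png',cv2.resize(p[120:400,180:480],None,fx=2.1,fy=2.1))
print(manip.read_state()['eef_pos'])
```

```text
[ 481.56398365 -136.85388032  141.9790289 ]
```

View pics/c4.png

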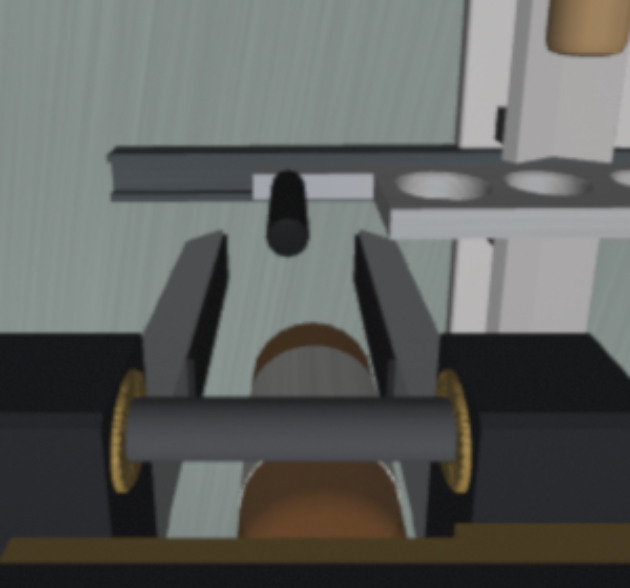

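The post (crop (288,237)) sits between the fingertips (225 and 357). Checking its position numerically.

Run:
```python
from h import *
_,d,i=load('w1'); print(world(i,d,317.1,231.9,z=96)); print(pix(i,[481.5,-136.8,96]))
p=np.load('p2.npy'); c,s=np.cos(p[2]),np.sin(p[2]); M=np.array([[c,s],[-s,c]])
for u,v,z in((390,237,82),(505,160,42),(613,160,42)): print(M@(world(i,d,u/2.1+180,v/2.1+120,z=z)[:2]-p[:2]))
```

```text
[ 479.85386484 -136.33848983   96.        ]
[[319.13678373 232.84473872]]
[  6.0389548  -80.66038385]
[-14.02954347 -24.68110668]
[-14.07842692  22.71313573]
```

{"api": "step_arm", "payload": {
  "series": [-1.3,0,-35,0,0.57,0,0,-35,0,0.57,0,0,0,0,1,0,0,0,0,1,0,0,0,0,1,0,0,0,0,1],
  "squeeze": 15
}}

```text
clock: 3.58
eef_pos: [480.4, -136.7, 71.6]
eef_rot: [3.139, 0.002, 1.761]
wrist_force: [0.1, -0.7, 8.5]
finger_gap: 15.3
finger_force: 15.0
```

{"api": "step_arm", "payload": {
  "series": [-7.6,-1.4,0,0,1,-7.6,-1.4,0,0,1,-7.6,-1.4,0,0,1,-7.6,-1.4,0,0,1,-7.5,-1.5,0,0,1,0,0,0,0,1,0,0,0,0,1,0,0,0,0,1]
}}

```text
clock: 4.58
eef_pos: [442.4, -144.2, 71.6]
eef_rot: [3.139, 0.002, 1.761]
wrist_force: [-3.2, -2.1, 11.7]
finger_gap: 15.4
finger_force: 15.0
```

Run:
```python
from h import *
p=np.load('p2.npy'); c,s=np.cos(p[2]),np.sin(p[2]); M=np.array([[c,s],[-s,c]])
print((M@(manip.read_state()['eef_pos'][:2]-p[:2]))+[0,168], manip.read_state()['wrist_force'])
p,d,i=snap('wrist','w2'); cv2.imwrite('pics/c5.png',cv2.resize(p[60:300,250:550],None,fx=2.5,fy=2.5))
```

```text
[ 0.40675825 10.00437984] [-3.24471434 -2.0552938  11.7445243 ]
```

View pics/c5.png

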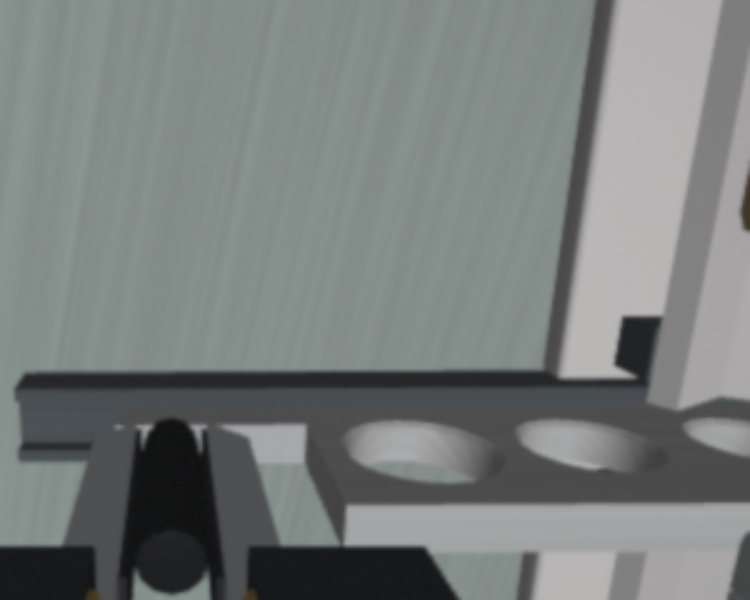

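{"api": "step_arm", "payload": {
  "series": [0,0,0,0,0.57,0,0,0,0,0.57,0,0,0,0,0.57,0,0,50,0,0.57,0,0,50,0,0.57,18.3,44.9,0,0,1,18.3,44.9,0,0,1,18.3,44.9,0,0,1,18.3,44.9,0,0,1,18.3,44.9,0,0,1,18.3,44.9,0,0,1,0,0,-50,0,1,0,0,-30,0,1,0,0,0,0,1,0,0,0,0,1],
  "squeeze": 15
}}

```text
clock: 6.5
eef_pos: [552.1, 125.9, 91.2]
eef_rot: [3.14, 0.0, 1.761]
wrist_force: [0.4, -0.6, 0.4]
finger_gap: 0.5
finger_force: 0.0
```

```bash
cat > chk.py <<'E'
from h import *
import sys
n=sys.argv[1]
p=np.load('p2.npy'); c,s=np.cos(p[2]),np.sin(p[2]); M=np.array([[c,s],[-s,c]])
st=manip.read_state(); print('tcp stand',M@(st['eef_pos'][:2]-p[:2]),st['eef_pos'][2],'F',M@st['wrist_force'][:2],st['wrist_force'][2])
p_,d,i=snap('side',n); f=p_[165:295,220:430]; cv2.imwrite(f'pics/{n}c.png',cv2.resize(f,None,fx=3.5,fy=3.5,interpolation=cv2.INTER_CUBIC))
E
python3 chk.py d1
```

```text
tcp stand [-2.44632732e+02 -1.26280600e-02] 91.16877665340365 F [0.69426741 0.29490885] 0.4244116790219653
```

View pics/d1c.png

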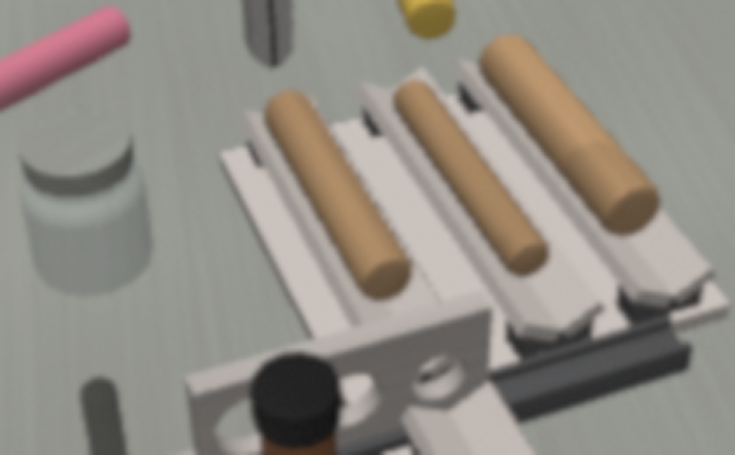

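Smallest hole (crop (438,378)) now lines up with the lane and the fingers are behind the pin. I'll lower the fingers and push.

{"api": "step_arm", "payload": {
  "series": [0,0,-20,0,1,0,0,0,0,1,1.5,-7.9,0,0,1,1.5,-7.9,0,0,1,1.5,-7.9,0,0,1,1.5,-7.9,0,0,1,1.5,-7.9,0,0,1,1.5,-7.9,0,0,1,1.5,-7.9,0,0,1,0,0,0,0,1]
}}

```text
clock: 7.8
eef_pos: [562.0, 70.0, 69.7]
eef_rot: [-3.141, 0.0, 1.76]
wrist_force: [0.1, 0.3, 0.0]
finger_gap: 0.4
finger_force: 0.0
```

{"api": "step_arm", "payload": {
  "series": [0.4,-2,0,0,1,0.4,-2,0,0,1,0.4,-2,0,0,1,0,0,0,0,1]
}}

```text
clock: 8.3
eef_pos: [563.2, 64.5, 69.7]
eef_rot: [-3.142, 0.0, 1.761]
wrist_force: [-0.3, 0.8, 0.4]
finger_gap: 0.6
finger_force: 0.0
```

{"api": "step_arm", "payload": {
  "series": [0.4,-2,0,0,1,0.4,-2,0,0,1,0,0,0,0,1]
}}

```text
clock: 8.68
eef_pos: [564.0, 60.4, 69.7]
eef_rot: [-3.142, 0.0, 1.761]
wrist_force: [0.5, -0.2, -0.1]
finger_gap: 0.2
finger_force: 0.0
```

{"api": "step_arm", "payload": {
  "series": [0.4,-2,0,0,1,0.2,-1,0,0,1,0,0,0,0,1]
}}

```text
clock: 9.05
eef_pos: [564.6, 57.5, 69.8]
eef_rot: [3.142, 0.0, 1.761]
wrist_force: [0.0, 0.3, 0.9]
finger_gap: 0.7
finger_force: 0.0
```

{"api": "step_arm", "payload": {
  "series": [0.2,-1,0,0,1,0.2,-1,0,0,1,0,0,0,0,1]
}}

```text
clock: 9.43
eef_pos: [564.9, 55.6, 69.7]
eef_rot: [-3.142, -0.0, 1.761]
wrist_force: [0.1, 1.4, -0.3]
finger_gap: 0.9
finger_force: 0.3
```

{"api": "step_arm", "payload": {
  "series": [0.2,-1,0,0,1,0,0,0,0,1]
}}

```text
clock: 9.68
eef_pos: [565.0, 55.2, 69.7]
eef_rot: [-3.142, -0.001, 1.761]
wrist_force: [-0.8, 5.3, 0.3]
finger_gap: 0.3
finger_force: 3.0
```

{"api": "step_arm", "payload": {
  "series": [0.1,-0.6,0,0,1,0,0,0,0,1]
}}

```text
clock: 9.93
eef_pos: [565.0, 55.1, 69.7]
eef_rot: [-3.141, -0.002, 1.761]
wrist_force: [-1.6, 8.7, 1.2]
finger_gap: 0.7
finger_force: 4.7
```

```bash
python3 chk.py d2
```

```text
tcp stand [-172.58111231   -0.48952761] 69.7112721456857 F [-8.86479209e+00  3.64490753e-03] 1.1640595657522526
```

View pics/d2c.png

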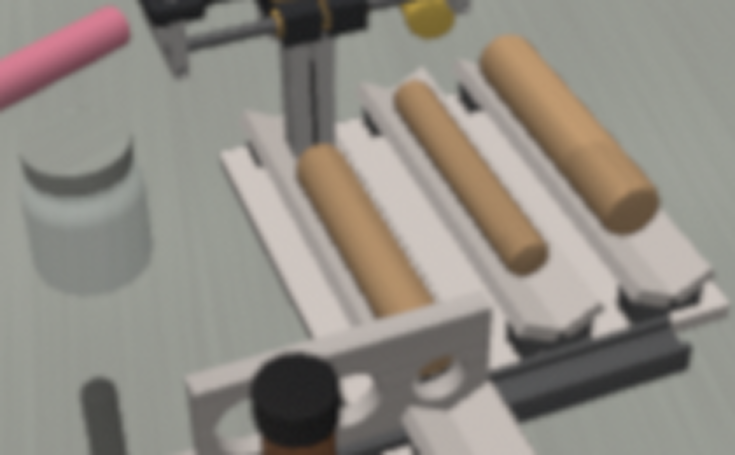

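Pin is pressed on the 28 mm hole with about 9 N and is blocked (its end shows behind the hole at (435,370)). I'll grip it, pull it back clear of the plate, then slide the plate.

{"api": "step_arm", "payload": {
  "series": [-1.9,9.8,0,0,1,0,0,45,0,0.47,5.4,-28.3,0,0,0.47,5.3,-28.3,0,0,0.47,0,0,0,0,0.47,0,0,-25,0,0.47,0,0,-20,0,0.47,0,0,0,0,1,0,0,0,0,1,0,0,0,0,1],
  "squeeze": 8
}}

```text
clock: 11.22
eef_pos: [574.6, 7.6, 70.8]
eef_rot: [3.14, 0.0, 1.761]
wrist_force: [1.3, 3.2, 2.6]
finger_gap: 30.8
finger_force: 8.0
```

{"api": "step_arm", "payload": {
  "series": [-0.7,4,0,0,1,-0.7,4,0,0,1,-0.8,3.8,0,0,1,0,0,0,0,1]
}}

```text
clock: 11.72
eef_pos: [572.5, 19.3, 70.6]
eef_rot: [3.139, 0.001, 1.761]
wrist_force: [4.2, 0.0, 6.6]
finger_gap: 30.8
finger_force: 8.0
```

{"api": "step_arm", "payload": {
  "series": [0,0,0,0,0.47,0,0,0,0,0.47,0,0,40,0,0.47,0,0,45,0,0.57,-26,-32.7,0,0,0.57,-26,-32.7,0,0,0.57,-26,-32.7,0,0,0.57,-26,-32.7,0,0,0.57,-26,-32.7,0,0,0.57,0,0,0,0,0.57,0,0,0,0,0.57]
}}

```text
clock: 13.1
eef_pos: [442.0, -144.2, 154.7]
eef_rot: [-3.141, -0.0, 1.76]
wrist_force: [-0.4, 0.9, -1.0]
finger_gap: 40.4
finger_force: 0.0
```

{"api": "step_arm", "payload": {
  "series": [0.4,0,-41,0,0.57,0,0,-42,0,0.57,0,0,0,0,0.57,0,0,0,0,1,0,0,0,0,1,0,0,0,0,1],
  "squeeze": 15
}}

```text
clock: 13.85
eef_pos: [442.8, -144.6, 72.8]
eef_rot: [3.14, 0.001, 1.761]
wrist_force: [-0.6, 1.4, 6.8]
finger_gap: 15.5
finger_force: 15.0
```

{"api": "step_arm", "payload": {
  "series": [7.5,1.4,0,0,1,7.5,1.4,0,0,1,7.5,1.4,0,0,1,7.5,1.4,0,0,1,7.6,1.5,0,0,1,7.6,1.5,0,0,1,0,0,0,0,1,0,0,0,0,1]
}}

```text
clock: 14.85
eef_pos: [488.4, -135.7, 72.8]
eef_rot: [3.139, 0.001, 1.761]
wrist_force: [2.1, 3.4, 5.1]
finger_gap: 16.2
finger_force: 15.0
```

```bash
python3 chk.py d3
```

```text
tcp stand [   0.61192332 -111.29067272] 72.82505446069429 F [-2.92619682  2.70263699] 5.082855702956962
```

{"api": "step_arm", "payload": {
  "series": [-0.6,-0.1,0,0,1,0,0,0,0,1,0,0,0,0,0.57,0,0,0,0,0.57,0,0,0,0,0.57,0,0,45,0,0.57,0,0,45,0,0.57,14.5,43.5,0,0,1,14.5,43.5,0,0,1,14.5,43.5,0,0,1,14.5,43.5,0,0,1,14.5,43.5,0,0,1,0,0,-35,0,1,0,0,-25,0,1,0,0,0,0,1,0,0,0,0,1]
}}

```text
clock: 16.9
eef_pos: [559.8, 81.4, 102.8]
eef_rot: [3.14, 0.0, 1.761]
wrist_force: [0.0, 0.4, 0.1]
finger_gap: 0.4
finger_force: 0.0
```

```bash
python3 chk.py d4
```

```text
tcp stand [-199.43804214   -0.69834905] 102.83755446747367 F [-0.41759888  0.09060064] 0.06968585359212628
```

View pics/d4c.png

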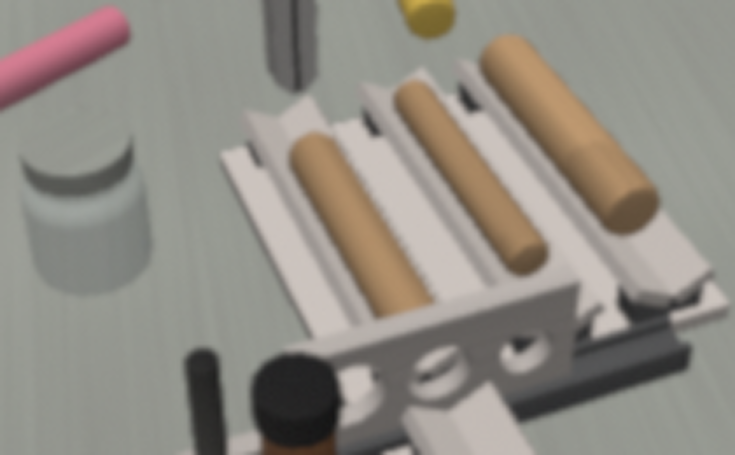

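Middle hole (crop (440,370)) is in line; fingers behind the pin. Lowering and pushing.

{"api": "step_arm", "payload": {
  "series": [0.3,0.1,-20,0,1,0,0,-12,0,1,0,0,0,0,1,1.1,-5.9,0,0,1,1.1,-5.9,0,0,1,1.1,-5.9,0,0,1,0.8,-4,0,0,1,0.4,-2,0,0,1,0.4,-2,0,0,1,0.4,-2,0,0,1]
}}

```text
clock: 18.2
eef_pos: [565.0, 53.9, 69.7]
eef_rot: [3.142, -0.0, 1.761]
wrist_force: [0.4, 1.3, -0.0]
finger_gap: 0.5
finger_force: 0.4
```

{"api": "step_arm", "payload": {
  "series": [0.4,-2,0,0,1,0.4,-2,0,0,1]
}}

```text
clock: 18.45
eef_pos: [565.7, 49.8, 69.7]
eef_rot: [-3.142, -0.0, 1.761]
wrist_force: [0.6, 0.5, 0.0]
finger_gap: 0.5
finger_force: 0.4
```

{"api": "step_arm", "payload": {
  "series": [0.4,-2,0,0,1,0.4,-2,0,0,1]
}}

```text
clock: 18.7
eef_pos: [566.5, 45.7, 69.7]
eef_rot: [-3.141, -0.0, 1.761]
wrist_force: [0.4, 0.6, 0.4]
finger_gap: 0.2
finger_force: 0.4
```

It passes. Pushing on toward the stop.

{"api": "step_arm", "payload": {
  "series": [0.9,-4.9,0,0,1,0.9,-4.9,0,0,1,0.9,-4.9,0,0,1,0.9,-4.9,0,0,1,0.9,-4.9,0,0,1,0,0,0,0,1]
}}

```text
clock: 19.45
eef_pos: [571.0, 21.0, 69.7]
eef_rot: [-3.141, 0.0, 1.76]
wrist_force: [-0.2, 0.0, -0.6]
finger_gap: 0.6
finger_force: 0.0
```

{"api": "step_arm", "payload": {
  "series": [0.9,-4.9,0,0,1,0.9,-4.9,0,0,1,0.9,-4.9,0,0,1,0.9,-4.9,0,0,1,0.9,-4.9,0,0,1,0.9,-4.9,0,0,1,0.9,-4.9,0,0,1,0.9,-4.9,0,0,1,0.9,-4.9,0,0,1,0.9,-4.9,0,0,1,0.9,-4.9,0,0,1,0.9,-4.9,0,0,1,0.9,-4.9,0,0,1]
}}

```text
clock: 21.08
eef_pos: [582.8, -42.6, 69.7]
eef_rot: [-3.142, 0.0, 1.761]
wrist_force: [0.0, 1.7, 0.2]
finger_gap: 0.5
finger_force: 0.6
```

{"api": "step_arm", "payload": {
  "series": [0.4,-2,0,0,1,0.4,-2,0,0,1,0.4,-2,0,0,1,0,0,0,0,1]
}}

```text
clock: 21.58
eef_pos: [583.9, -48.5, 69.7]
eef_rot: [-3.141, 0.0, 1.761]
wrist_force: [1.2, -0.2, -0.1]
finger_gap: 0.4
finger_force: 0.0
```

{"api": "step_arm", "payload": {
  "series": [0.4,-2,0,0,1,0,0,0,0,1]
}}

```text
clock: 21.82
eef_pos: [584.3, -50.5, 69.7]
eef_rot: [-3.141, 0.0, 1.761]
wrist_force: [1.1, -0.1, 0.4]
finger_gap: 0.6
finger_force: 0.0
```

{"api": "step_arm", "payload": {
  "series": [0.4,-2,0,0,1,0.4,-2,0,0,1,0,0,0,0,1]
}}

```text
clock: 22.2
eef_pos: [585.2, -54.5, 69.8]
eef_rot: [3.141, 0.0, 1.761]
wrist_force: [-0.2, 0.4, 0.3]
finger_gap: 0.4
finger_force: 0.0
```

{"api": "step_arm", "payload": {
  "series": [0.2,-1,0,0,1,0.2,-1,0,0,1,0,0,0,0,1]
}}

```text
clock: 22.58
eef_pos: [585.6, -56.4, 69.8]
eef_rot: [3.142, 0.0, 1.761]
wrist_force: [0.1, -0.1, 0.1]
finger_gap: 0.6
finger_force: 0.0
```

{"api": "step_arm", "payload": {
  "series": [0.2,-1,0,0,1,0,0,0,0,1]
}}

```text
clock: 22.82
eef_pos: [585.8, -57.4, 69.7]
eef_rot: [-3.142, 0.0, 1.761]
wrist_force: [0.2, 0.7, 0.3]
finger_gap: 0.4
finger_force: 0.1
```

{"api": "step_arm", "payload": {
  "series": [0.2,-1,0,0,1,0,0,0,0,1]
}}

```text
clock: 23.08
eef_pos: [585.9, -57.7, 69.7]
eef_rot: [-3.141, -0.001, 1.761]
wrist_force: [-1.9, 5.4, 0.8]
finger_gap: 0.4
finger_force: 2.6
```

{"api": "step_arm", "payload": {
  "series": [0.2,-1,0,0,1,0,0,0,0,1]
}}

```text
clock: 23.32
eef_pos: [585.9, -57.9, 69.7]
eef_rot: [-3.141, -0.002, 1.761]
wrist_force: [-1.5, 11.3, 2.1]
finger_gap: 0.7
finger_force: 5.7
```

{"api": "step_arm", "payload": {
  "series": [0.1,-0.7,0,0,1,0,0,0,0,1]
}}

```text
clock: 23.58
eef_pos: [585.9, -58.0, 69.6]
eef_rot: [-3.141, -0.003, 1.761]
wrist_force: [-2.0, 15.4, 3.0]
finger_gap: 0.7
finger_force: 7.9
```

Pin is seated on the stop (stand x about −57.7, as predicted). Backing off and checking.

{"api": "step_arm", "payload": {
  "series": [-0.4,2,0,0,1,-1.9,9.8,0,0,1,-1.9,9.8,0,0,1,0,0,50,0,1,0,0,50,0,1,0,40,50,0,1,0,40,30,0,1,0,0,0,0,1,0,0,0,0,1]
}}

```text
clock: 24.7
eef_pos: [581.7, 40.5, 247.6]
eef_rot: [-3.14, 0.0, 1.761]
wrist_force: [-1.3, 0.3, -0.2]
finger_gap: 0.2
finger_force: 0.0
```

Run:
```python
from h import *
p,d,i=snap('side','d5'); cv2.imwrite('pics/d5c.png',cv2.resize(p[150:380,190:440],None,fx=2.5,fy=2.5,interpolation=cv2.INTER_CUBIC))
```

```text
(no output)
```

View pics/d5c.png

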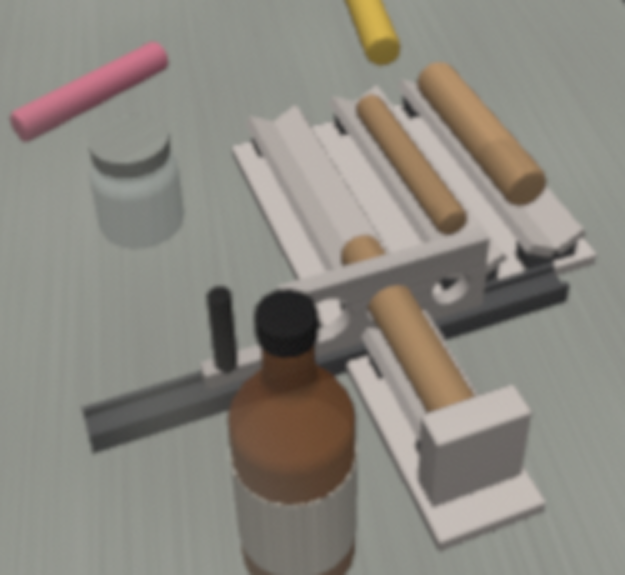

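The pin runs through the middle hole (crop (390,290)) up to the stop (465,400). The bottle, jar and spare pins are undisturbed.

```bash
python3 -c "
from cell import manip; print(manip.sign_off())"
```

```text
the job is handed in; nothing more can be done
None
```

The job is handed in: the pin would not enter the 28 mm hole under about 9 N, passed the 33 mm hole, and rests against the stop block, so it is the 31 mm pin.

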